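# Punch the brass strip in the bench press

### The job

Load the brass strip into the green bench press: lay it flat along the grey bed, between the two guides, with its end under the ram and close up to the back stop, and let go of it. Then push the press's red-handled lever all the way down to its stop and let the lever spring fully back up, leaving the strip lying in the press. Leave the aluminium strip where it is.

Things in the scene. Friction and masses are not known exactly. Their poses are not given: they have to be found in the camera images.
- brass_strip_center (a point): Centre (half-way up) of the loose brass strip: yellow metal flat bar 160 x 25 x 6 mm, about 0.2 kg, lying flat on the table. x runs along its length, y across, z up; both ends alike. Grip it across the 25 mm, about 45 mm from the centre, nearer the end that stays outside the press.
- alu_strip_center (a point): Centre of the loose aluminium strip, silver-grey, same size as the brass one, lying near it. Not to be used.
- press: Fixed green press; origin on the table below the ram, z up. Grey bed along its y: 75 mm wide, top at z 20 mm, from y -190 to the stop's face at y 26. Guides 6 mm high at |x| 22-34, y -45 to 5. Head overhangs: |x| < 35, y -30 to 85, z 80-195 (cap 225); ram end at x = y = 0, z 57 at rest. So slide the strip in low and level towards +y, lying along y; touching the stop its centre is at (0, -54, 23).
- press_lever (a joint): Lever angle, rad: 0 = sprung up at rest (0.5 rad above level), 1.0 = down at its stop (0.5 rad below level). It pivots about the press's y axis direction at press (0, 102, 160) mm and points to the press's -x, clear of the bed. Springs back when let go.
- lever_handle (a point): Middle of the lever's red round handle, 28 mm thick, on its axis 160 mm from the pivot; handle spans 115-200 mm from it. Push it from above with closed fingers, straight down at press x = -155, y = 102 mm: its upper side there is at about z 260 mm at rest, 91 mm at the stop. Takes about 4 N at first, 11 N at the stop.
Mind the look-alikes: they are no part of the job. Of the things that look like the part that bears brass_strip_center, the smallest one is meant.

How it is judged:
By the outcome, as a careful person would: the job done as asked, in the order asked, and still so for the second after the job is handed in, with the robot touching nothing.
It also fails if it takes over 54 s, if anything falls off the work surface, if the arm or the gripper's body presses on something with over 40 N, if the wrist force passes 120 N, or if a joint passes its speed limit or range.

### The arm

A 6-joint arm with a two-finger parallel gripper is mounted at the origin on the work surface. World frame = base frame: x ahead of the robot, y to its left, z up, the work surface at z = 0. Lengths are in mm, angles in rad, forces in N, time in s.
With the tool pointing down it reaches from about 350 to 875 mm from the base axis. Payload 4.2 kg.
Tool frame: the origin (TCP) lies midway between the tips of the shut fingers; the grasp point (between the pads) lies 19 mm behind it; z points along the fingers, y is the direction in which the jaws open and shut (so a half turn about z gives the same grasp; the last joint's range is limited). The gripper opens to 87 mm and grips with 3 to 60 N. Pads are 19 mm wide; open, the fingers measure 117 mm over their backs; the gripper's body (75 mm by 190 mm) begins 51 mm behind the grasp point.
Start: joints at [-0.964, 0.385, 0.008, 0, -1.194, -0.259], TCP at [213.033, -587.551, 222.55] pointing down, gripper open.
Joint ranges: [-3.14, 3.14], [-1.21, 2.06], [-1.07, 1.41], [-3.16, 2.05], [-2.99, -0.16], [-3.1, 3.1]. Speed limits (rad/s): [2.79, 2.79, 3.14, 3.14, 3.14, 3.14].

### API

Orientations are given as a rotation vector (axis times angle).
In Python, from cell import robot, optics gives the robot as it stands. The module is installed in compiled form; this text tells all that it offers. Calls block until the motion is done:
- robot.reach(position, orientation): joint-space move of the TCP to a pose.
- robot.line_to(position, rate=150, frame=None, until_force=None): straight line of the TCP; frame=None keeps the orientation; rate is the mean speed in mm/s. With until_force (N) it stops when the force on the tool has changed by that much, and returns True; else False.
- robot.move_joints(angles): joint-space move.
- robot.let_go() and robot.clamp(newtons=None): open the fingers fully, or close them until they stop; newtons is the grip in N (None keeps the last).
- robot.wait(seconds).
- robot.solve_ik(position, orientation): joint angles nearest the present ones, or None.
- optics.grab_frame(name): name is "scene" or "top" or "wrist"; returns (picture, depth): 420x560x3 uint8, red, green, blue; 420x560 float32, mm along the optical axis (not along the pixel's ray), 0 where there is no reading.
- optics.camera_model(name): a dict with "intrinsics" (3x3 intrinsics, pixels), "distortion" ([k1, k2, p1, p2, k3] as OpenCV has them; the pictures are not rectified), "R" (3x3) and "t" (3): a world point X has camera coordinates R X + t. Camera axes: x right, y down, z forward; pixel columns grow to the right and rows downward; lengths in mm; the calibration is good to about 2 mm. A picture is of the moment at which its call begins: read the wrist's pose just before it. camera_model takes no time and is no camera call; for the wrist camera it gives the pose at the moment of the call.
A pose or a line that the arm cannot do raises robot.IKError and nothing moves.
- robot.hand_in(): hands the job in, once; it reports no verdict.
Readings, each from a call of its own:
- robot.read_time_s(): time.
- robot.read_q(): joint angles.
- robot.read_dq(): joint speeds.
- robot.read_joint_efforts(): joint torques, N m.
- robot.read_eef_pos(): TCP position.
- robot.read_eef_rot(): TCP orientation.
- robot.read_contact_force(): force on the tool from outside, world axes, zero at the start.
- robot.read_ft_torque(): the same for the moment, N m.
- robot.read_gripper_width(): finger opening in mm.
Only numpy, scipy, OpenCV 4.12 (cv2) and the standard library are available. Lean on these libraries where they do the work, as an engineer would, in place of code of your own. Each camera call takes 0.05 s, during which the arm holds its last target.

## Working session

There is one attempt and no reset: what is moved stays moved. The work goes in short steps, each a Python script; the robot and the scene stay as the last script left them, time stands still between calls to the robot, and variables do not carry over. Pictures are saved under pics/ and viewed, and the job is handed in when it is done.

```bash
mkdir -p pics; python3 - <<'E'
from cell import robot, optics
import cv2,numpy as np
for n in ("scene","top","wrist"):
    m=optics.camera_model(n)
    p,d=optics.grab_frame(n)
    cv2.imwrite(f"pics/{n}0.png",p[:,:,::-1]); np.savez(f"{n}0.npz",p=p,d=d,K=m["intrinsics"],D=m["distortion"],R=m["R"],t=m["t"])
    print(n,np.round(m["t"]),np.round(-np.array(m["R"]).T@m["t"]))
print(robot.read_time_s())
E
```

```text
scene [ 433.    4. 1554.] [ 910.  603. 1187.]
top [-143.  468. 1308.] [ 289. -123. 1361.]
wrist [624. -33. 391.] [ 143. -613.  383.]
0.15
```

View pics/scene0.png

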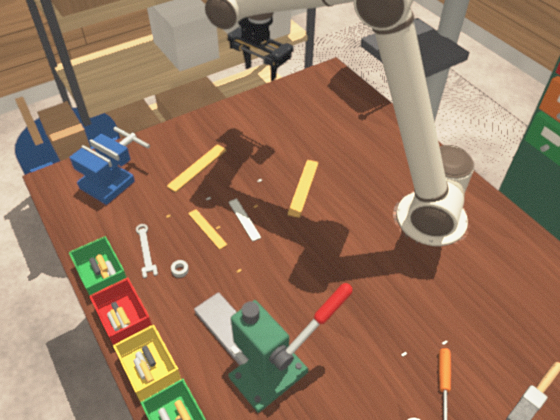

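View pics/top0.png

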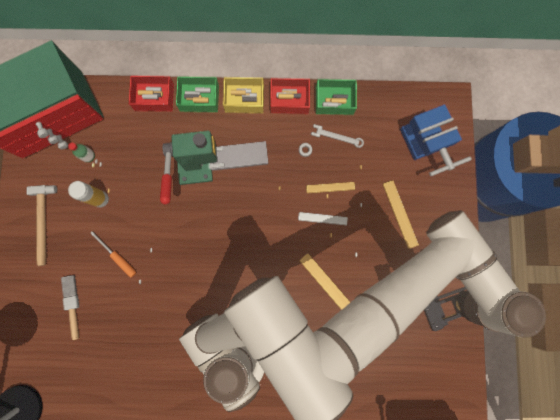

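View pics/wrist0.png

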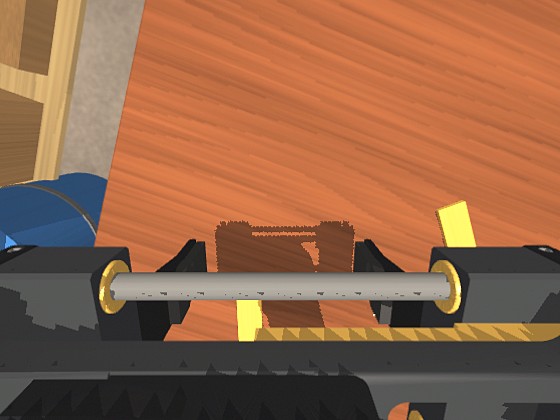

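Yellow bars in the top view: A at (331,188), B at (400,214) and C at (326,282). A is the shortest and lies next to the aluminium strip at (323,218), so it fits the description. I'll confirm this in a crop and measure all three.

```bash
cat > h.py <<'E'
import numpy as np,cv2
def world(z,uv,height=None):
    """deproject px; height -> intersect plane z=height, else use depth"""
    uv=np.atleast_2d(np.array(uv,float))
    n=cv2.undistortPoints(uv[:,None],z["K"],z["D"])[:,0]
    r=np.c_[n,np.ones(len(n))]; R,t=z["R"],z["t"]; C=-R.T@t; w=r@R
    if height is None:
        i=np.round(uv).astype(int); s=z["d"][i[:,1],i[:,0]][:,None]
    else: s=((height-C[2])/w[:,2])[:,None]
    return C+w*s
E
python3 - <<'E'
from h import *
for n in ("top","scene"):
    z=np.load(n+"0.npz"); p=z["p"]
    hsv=cv2.cvtColor(p,cv2.COLOR_RGB2HSV)
    m=cv2.inRange(hsv,(18,90,90),(35,255,255))
    k,l,st,c=cv2.connectedComponentsWithStats(m)
    for i in range(1,k):
        if st[i,4]<120: continue
        ys,xs=np.where(l==i); w=world(z,np.c_[xs,ys],6)
        if w[:,0].min()<100 or w[:,0].max()>900 : pass
        (cx,cy),(a,b),ang=cv2.minAreaRect(w[:,:2].astype(np.float32))
        bp=cv2.boxPoints(((cx,cy),(a,b),ang)); e=[bp[1]-bp[0],bp[2]-bp[1]]; e=max(e,key=np.linalg.norm)
        wd=world(z,np.c_[xs,ys]); 
        print(n,np.round(c[i]),"ctr",round(cx,1),round(cy,1),"size",round(a,1),round(b,1),"dir",round(np.degrees(np.arctan2(e[1],e[0])),1),"z",np.round(np.median(wd[:,2]),1),"meanXY",np.round(w.mean(0),1))
z=np.load("top0.npz");p=z["p"][:,:,::-1]
cv2.imwrite("pics/cropA.png",cv2.resize(p[110:260,140:380],None,fx=3.3,fy=3.3,interpolation=cv2.INTER_CUBIC)[:600,:800])
z=np.load("scene0.npz");p=z["p"][:,:,::-1]
cv2.imwrite("pics/cropS.png",cv2.resize(p[180:420,170:370],None,fx=2.5,fy=2.5,interpolation=cv2.INTER_CUBIC))
E
```

```text
top [242.  95.] ctr 881.7 -7.3 size 126.4 137.9 dir -88.8 z 17.2 meanXY [881.1  -5.4   6. ]
top [400. 214.] ctr 478.4 -538.2 size 228.6 36.1 dir 20.6 z 9.0 meanXY [ 478.3 -538.3    6. ]
top [330. 187.] ctr 563.3 -307.6 size 26.3 158.6 dir -84.8 z 6.5 meanXY [ 563.6 -307.     6. ]
top [ 96. 197.] ctr 516.5 468.2 size 57.9 54.2 dir 70.6 z 79.3 meanXY [515.  466.7   6. ]
top [325. 282.] ctr 254.4 -287.2 size 206.8 36.2 dir 41.5 z 9.3 meanXY [ 251.1 -289.8    6. ]
scene [89. 15.] ctr 449.4 -1576.4 size 185.8 285.6 dir -17.2 z 175.8 meanXY [  451.  -1582.3     6. ]
scene [137.   4.] ctr 249.3 -1538.8 size 100.4 160.3 dir -32.6 z 170.8 meanXY [  247.9 -1553.9     6. ]
scene [140.  74.] ctr 353.6 -1103.3 size 340.6 621.4 dir -1.9 z -206.6 meanXY [  433.8 -1081.1     6. ]
scene [241.  85.] ctr 148.5 -834.5 size 88.1 172.9 dir -1.9 z -590.7 meanXY [ 156.2 -825.7    6. ]
scene [195. 168.] ctr 479.3 -533.8 size 230.0 39.2 dir 20.4 z 6.1 meanXY [ 483.6 -533.1    6. ]
scene [303. 188.] ctr 249.5 -289.1 size 235.0 36.6 dir 41.4 z 6.0 meanXY [ 251.4 -287.6    6. ]
scene [207. 229.] ctr 566.1 -301.7 size 25.1 159.5 dir -84.8 z 3.7 meanXY [ 565.9 -299.7    6. ]
scene [102. 265.] ctr 860.2 -338.3 size 82.4 19.4 dir 81.8 z 31.9 meanXY [ 860.3 -338.5    6. ]
scene [147. 362.] ctr 869.6 -24.4 size 108.4 163.3 dir -89.9 z 16.8 meanXY [869.8 -21.2   6. ]
scene [548. 378.] ctr 102.5 510.3 size 91.3 13.5 dir 10.9 z 16.5 meanXY [108.7 511.8   6. ]
scene [181. 411.] ctr 849.6 123.6 size 45.5 32.4 dir 64.3 z 32.8 meanXY [852.4 124.7   6. ]
```

View pics/cropA.png

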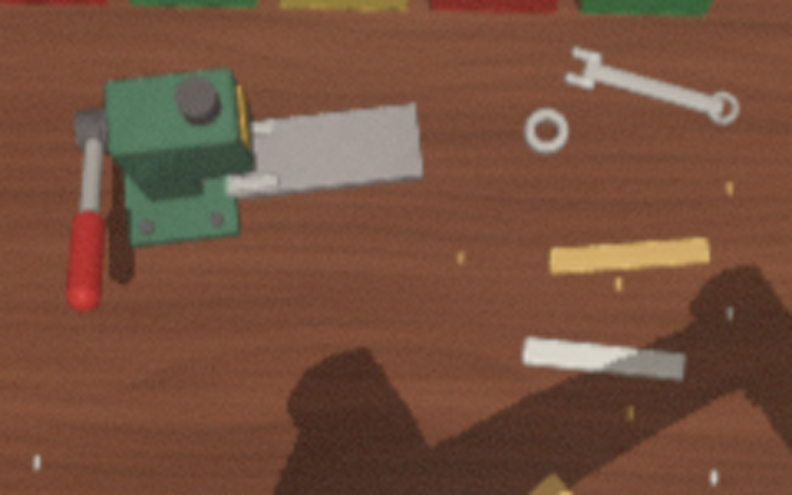

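View pics/cropS.png

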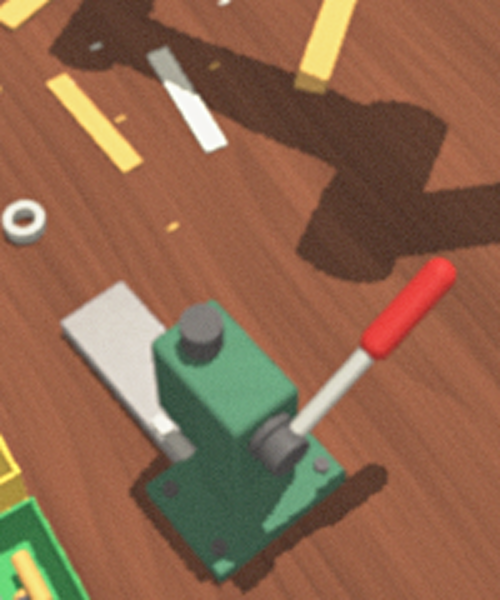

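The crop confirms A at top pixel (330,187): 159 x 26 mm, against 229 x 36 and at least 207 x 36 for the other two. Bar A is the brass strip. Next I'll measure the press from its bed outline.

```bash
python3 - <<'E'
from h import *
from scipy.spatial.transform import Rotation as Ro
for n in ("top","scene"):
    z=np.load(n+"0.npz"); p=z["p"]; H,W=z["d"].shape
    yy,xx=np.mgrid[:H,:W]; uv=np.c_[xx.ravel(),yy.ravel()]
    w=world(z,uv).reshape(H,W,3); hsv=cv2.cvtColor(p,cv2.COLOR_RGB2HSV)
    box=(w[...,0]>500)&(w[...,0]<820)&(w[...,1]>-150)&(w[...,1]<350)
    bed=(box&(w[...,2]>12)&(w[...,2]<25)&(hsv[...,1]<70)).astype(np.uint8)
    k,l,st,c=cv2.connectedComponentsWithStats(bed)
    i=1+np.argmax(st[1:,4]); ys,xs=np.where(l==i)
    g=world(z,np.c_[xs,ys],20)[:,:2].astype(np.float32)
    (a,b),s,an=cv2.minAreaRect(g); print(n,c[i],"bed ctr",a,b,s,an,"zmed",np.median(w[l==i][:,2]))
    print(np.round(cv2.boxPoints(((a,b),s,an)),1).tolist())
    top=box&(w[...,2]>185)&(w[...,2]<203)&(hsv[...,1]>60)&(hsv[...,0]>60)&(hsv[...,0]<95)
    ys,xs=np.where(top); 
    if len(xs)>30:
        g=world(z,np.c_[xs,ys],195)[:,:2].astype(np.float32)
        r=cv2.minAreaRect(g); print("head",len(xs),r, np.median(w[top][:,2])); print(np.round(cv2.boxPoints(r),1).tolist())
    red=(((hsv[...,0]<6)|(hsv[...,0]>174))&(hsv[...,1]>170)&(w[...,2]>150)&(w[...,2]<320)&(w[...,0]>350)&(w[...,0]<800)&(w[...,1]>0)&(w[...,1]<400))
    q=w[red]; 
    if len(q): print("red",len(q),q.mean(0).round(1),q.min(0).round(1),q.max(0).round(1))
from cell import robot,optics
m=Ro.from_rotvec(robot.read_eef_rot()).as_matrix(); print(m.round(2)); z=np.load("wrist0.npz"); C=-z["R"].T@z["t"]
print("cam in tool",m.T@(C-robot.read_eef_pos()), "cam axis in tool",(m.T@z["R"].T).round(2), robot.read_gripper_width())
E
```

```text
top [240.50184162 155.21270718] bed ctr 659.3450927734375 6.4989471435546875 (95.23194122314453, 208.54022216796875) 15.448244094848633 zmed 19.970844001447745
[[585.7000122070312, 94.30000305175781], [641.2000122070312, -106.69999694824219], [733.0, -81.30000305175781], [677.5, 119.69999694824219]]
head 677 ((644.5255737304688, 121.2833251953125), (67.648193359375, 111.97464752197266), 8.044225692749023) 194.8099686195228
[[603.2000122070312, 172.0], [618.9000244140625, 61.099998474121094], [685.9000244140625, 70.5999984741211], [670.2000122070312, 181.5]]
red 277 [501.6 175.6 247.6] [461.2 161.4 215.5] [545.4 194.1 269. ]
scene [219.96102941 323.08602941] bed ctr 678.8829345703125 12.898536682128906 (213.00823974609375, 86.40477752685547) 86.02005004882812 zmed 19.133244518618426
[[628.4000244140625, -90.4000015258789], [714.5999755859375, -96.30000305175781], [729.4000244140625, 116.0999984741211], [643.2000122070312, 122.0999984741211]]
head 1325 ((653.1226806640625, 130.48880004882812), (69.83425903320312, 113.2943115234375), 7.599135398864746) 193.5349768424171
[[611.0, 182.0], [626.0, 69.69999694824219], [695.2000122070312, 79.0], [680.2000122070312, 191.3000030517578]]
red 609 [510.3 185.6 241.3] [463.  167.1 209.5] [552.9 199.1 265.2]
[[-0.94 -0.34 -0.  ]
 [-0.34  0.94  0.  ]
 [ 0.    0.   -1.  ]]
cam in tool [ 7.44299411e+01 -3.58862476e-03 -1.61685441e+02] cam axis in tool [[-0.   -0.96 -0.27]
 [ 1.   -0.    0.  ]
 [-0.   -0.27  0.96]] 86.87658426392281
```

```bash
cat >> h.py <<'E'
from scipy.spatial.transform import Rotation as Ro
def orient(yaw):
    """tool down, tool x = press -y for press yaw (rad)"""
    x=np.array([np.sin(yaw),-np.cos(yaw),0]); zz=np.array([0,0,-1.]); y=np.cross(zz,x)
    return Ro.from_matrix(np.c_[x,y,zz]).as_rotvec()
def snap(n,tag):
    from cell import optics
    m=optics.camera_model(n); p,d=optics.grab_frame(n)
    z=dict(p=p,d=d,K=np.array(m["intrinsics"]),D=np.array(m["distortion"]),R=np.array(m["R"]),t=np.array(m["t"]))
    np.savez(tag+".npz",**z); cv2.imwrite(f"pics/{tag}.png",p[:,:,::-1]); return z
E
python3 - <<'E'
from h import *
from cell import robot
t=robot.read_time_s()
q=robot.solve_ik([560,-230,230],orient(np.radians(5))); print(q)
q2=robot.solve_ik([652,60,340],orient(np.radians(7.8))); print(q2)
robot.reach([560,-230,230],orient(np.radians(5)))
robot.wait(0.1)
snap("wrist","w1"); print(robot.read_time_s()-t, robot.read_eef_pos(), robot.read_q())
print(robot.solve_ik([652,60,340],orient(np.radians(7.8))))
E
```

```text
[-1.22582000e-01  3.46453922e-01 -3.10427740e-02  4.44089210e-16
 -1.19329963e+00  2.09848463e-01]
[ 0.33831716  0.38996161  0.30301624  0.         -1.48385095 -0.20218147]
1.9583 [ 559.59833747 -230.93670267  229.96877519] [-1.24234269e-01  3.46493039e-01 -3.10830991e-02  4.99946877e-05
 -1.19332016e+00  2.09825276e-01]
[ 0.33831716  0.38996161  0.30301624  0.         -1.48385095 -0.20218147]
```

View pics/w1.png

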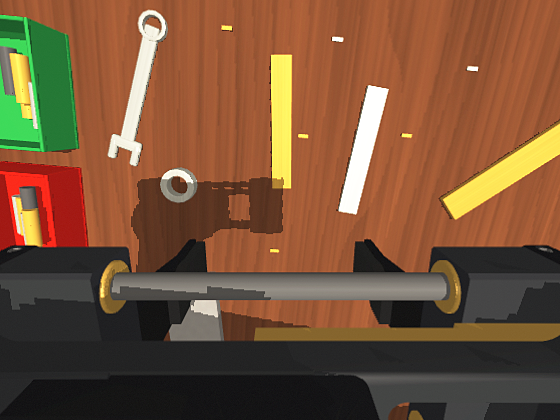

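The brass strip is fully visible, running from (281,55) to (281,188). The aluminium strip is at (363,150). I'll measure the strip, then move over the press for the same kind of view.

```bash
python3 - <<'E'
from h import *
from cell import robot
z=np.load("w1.npz"); hsv=cv2.cvtColor(z["p"],cv2.COLOR_RGB2HSV)
m=cv2.inRange(hsv,(18,120,90),(35,255,255)); m[:, :262]=0; m[:,300:]=0; m[200:]=0
k,l,st,c=cv2.connectedComponentsWithStats(m); i=1+np.argmax(st[1:,4]); print(st[i])
ys,xs=np.where(l==i); w=world(z,np.c_[xs,ys],6)[:,:2].astype(np.float32)
r=cv2.minAreaRect(w); print(r, world(z,np.c_[xs,ys])[:,2].mean()); print(cv2.boxPoints(r).round(1).tolist())
t=robot.read_time_s()
robot.reach([652,40,340],orient(np.radians(7.8)))
robot.wait(0.1)
snap("wrist","w2"); print(robot.read_time_s()-t, robot.read_eef_pos())
E
```

```text
[ 271   55   21  134 2616]
((563.6360473632812, -305.00677490234375), (24.31160545349121, 158.1339874267578), 4.776591777801514) 7.058814774130405
[[544.9000244140625, -227.1999969482422], [558.0999755859375, -384.79998779296875], [582.2999877929688, -382.79998779296875], [569.2000122070312, -225.1999969482422]]
1.3167 [651.71237394  38.46726589 339.46902531]
```

View pics/w2.png

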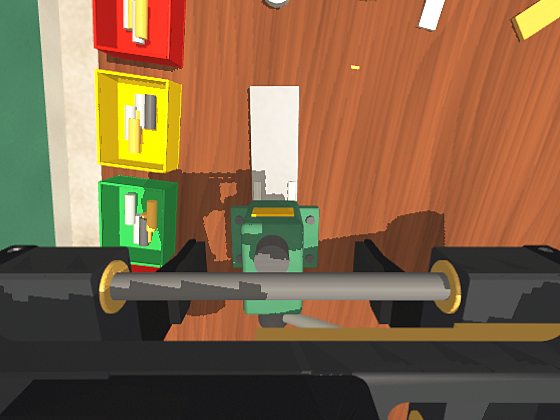

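The bed runs from its outer end at row 86, columns 249 to 299, towards the head at (273,215). I'll fit its edges.

```bash
python3 - <<'E'
from h import *
z=np.load("w2.npz"); hsv=cv2.cvtColor(z["p"],cv2.COLOR_RGB2HSV)
m=((hsv[...,1]<60)&(hsv[...,2]>120)).astype(np.uint8)
rows=range(95,165,5); L=[];Rr=[]
for r in rows:
    xs=np.where(m[r,230:320])[0]+230; L.append((xs.min()-.5,r)); Rr.append((xs.max()+.5,r))
cols=range(255,295,5); T=[(c,np.where(m[75:120,c])[0].min()+75-.5) for c in cols]
L,Rr,T=[world(z,a,20)[:,:2] for a in (L,Rr,T)]
def fit(a): 
    vx,vy,x,y=cv2.fitLine(a.astype(np.float32),cv2.DIST_HUBER,0,.01,.01).ravel(); return np.array([vx,vy]),np.array([x,y])
for a in (L,Rr,T):
    d,p=fit(a); print(d,p,np.degrees(np.arctan2(-d[0],d[1])))
dl,pl=fit(L);dr,pr=fit(Rr);dt,pt=fit(T)
for d in (dl,dr):
    if d[1]<0: d*=-1
u=dl+dr; u/=np.linalg.norm(u); n=np.array([u[1],-u[0]])
print("yaw",np.degrees(np.arctan2(-u[0],u[1])),"width",(pl-pr)@n)
c=((pl@n)+(pr@n))/2*n + ((pt)@u)*u
print("end mid",c,"origin",c+190*u)
# head front-top edge / guides
H,W=z["d"].shape; yy,xx=np.mgrid[:H,:W]; w=world(z,np.c_[xx.ravel(),yy.ravel()]).reshape(H,W,3)
o=c+190*u; loc=np.stack([(w[...,:2]-o)@n,(w[...,:2]-o)@u,w[...,2]],-1)
for r in (110,150,185,190,196,200,205,210,215,220,225): print(r,loc[r,273].round(1), loc[r,258].round(1),loc[r,291].round(1))
cv2.imwrite("pics/w2c.png",cv2.resize(z["p"][70:330,200:340,::-1],None,fx=2.3,fy=2.3,interpolation=cv2.INTER_CUBIC))
E
```

```text
[ 0.12692131 -0.9919128 ] [704.92096  -22.352903] -172.70828
[ 0.12741545 -0.9918494 ] [632.5383  -41.99214] -172.67973
[0.9910156  0.13374613] [678.59326  -90.530815] -82.31387
yaw 7.305994 width 74.29246
end mid [676.2502   -90.831215] origin [652.0882  97.6262]
110 [   1.6 -155.2   20.5] [  24.5 -155.1   19.5] [ -25.9 -155.4   20.3]
150 [  1.6 -95.1  17.9] [ 25.4 -95.   18.4] [-26.9 -95.4  19.8]
185 [  1.6 -38.7  18.2] [ 25.8 -39.8  24.5] [-27.6 -40.1  24.7]
190 [  1.6 -30.7  19.7] [ 25.7 -32.   26.7] [-27.7 -32.1  25.5]
196 [  1.6 -20.4  19.2] [ 26.  -21.7  25. ] [-27.9 -21.9  24.9]
200 [  0.3 -30.7  88.3] [ 21.5 -30.9  89.5] [-25.3 -30.9  88.4]
205 [ -0.2 -30.8 116.3] [ 19.7 -30.9 116.9] [-24.2 -30.9 116.1]
210 [ -0.8 -33.2 149.2] [ 17.6 -32.7 147.8] [-22.9 -33.3 148.9]
215 [ -1.1 -31.6 164.8] [ 16.5 -31.2 163.8] [-22.2 -31.9 165.5]
220 [ -1.5 -30.8 181.6] [ 15.4 -30.4 180.9] [-21.6 -30.8 181.3]
225 [ -1.7 -28.5 192.5] [ 14.6 -28.7 193.3] [-21.2 -28.6 192.4]
```

View pics/w2c.png

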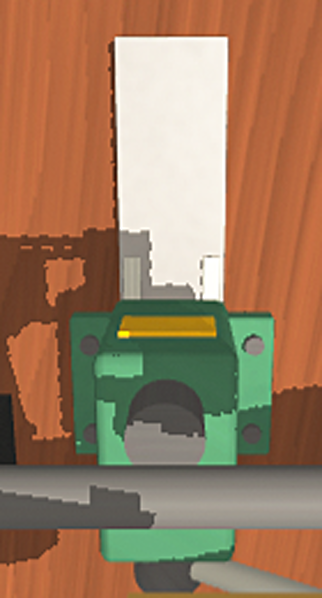

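Strip centre is (563.6, -305.0) with yaw 4.8°, which agrees with the fixed cameras to about 3 mm. The press origin is (652.1, 97.6) with yaw 7.35°. Bed width reads 74.3 mm, and the bed height and head front match the given sizes. Next I'll pick up the strip.

```bash
cat >> h.py <<'E'
YAW=np.radians(7.35); O=np.array([652.1,97.6])
def P(x,y,z):
    c,s=np.cos(YAW),np.sin(YAW); return [O[0]+c*x-s*y,O[1]+s*x+c*y,z]
E
python3 - <<'E'
from h import *
from cell import robot
a=np.radians(4.78); g=np.array([563.6,-305.0])+45*np.array([np.sin(a),-np.cos(a)])
t=robot.read_time_s(); o=orient(a)
robot.reach([g[0],g[1],70],o); robot.wait(.15); print(robot.read_eef_pos(),g)
hit=robot.line_to([g[0],g[1],2],rate=80,until_force=8); robot.wait(.1); print(hit,robot.read_eef_pos(),robot.read_contact_force())
robot.clamp(40); print("w",robot.read_gripper_width(),robot.read_contact_force())
robot.line_to([g[0],g[1],60],rate=100); robot.wait(.1)
print("w",robot.read_gripper_width(),robot.read_contact_force(),robot.read_eef_pos())
snap("scene","s1"); snap("wrist","w3"); print(robot.read_time_s()-t,robot.read_time_s())
z=np.load("s1.npz"); cv2.imwrite("pics/s1c.png",cv2.resize(z["p"][80:330,130:380,::-1],None,fx=2.3,fy=2.3))
E
```

```text
[ 568.36141463 -349.09604694   70.80007158] [ 567.34984985 -349.84349034]
False [ 567.74143788 -349.98570129    2.45923001] [-0.86497551 -0.07403273  0.30776595]
w 23.893860453118727 [ 0.41828038 -0.17697706 -0.03956997]
w 24.326176867596068 [-0.43646128 -0.47373615 -1.6521713 ] [ 566.57643032 -349.51732917   58.86717891]
4.991700000000001 8.4167
```

View pics/s1c.png

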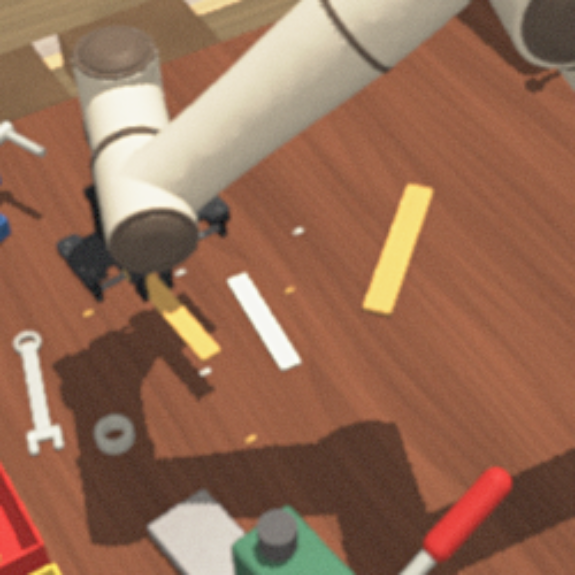

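View pics/w3.png

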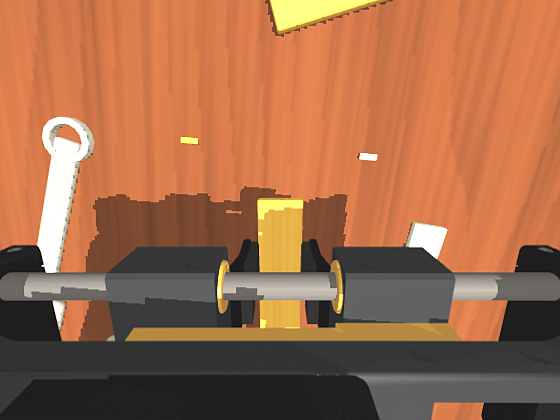

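The strip is held: width 24 mm, weight 1.65 N. I'll go to the pre-entry pose and check droop before lowering.

```bash
python3 - <<'E'
from h import *
from cell import robot
t=robot.read_time_s(); o=orient(YAW)
robot.reach(P(0,-240,60),o); robot.wait(.3)
print(robot.read_eef_pos(),P(0,-240,60),robot.read_gripper_width())
z=snap("scene","s2"); z2=snap("top","t2"); snap("wrist","w4")
for z,n in((z,"s"),(z2,"t")):
    H,W=z["d"].shape; yy,xx=np.mgrid[:H,:W]; w=world(z,np.c_[xx.ravel(),yy.ravel()]).reshape(H,W,3)
    hsv=cv2.cvtColor(z["p"],cv2.COLOR_RGB2HSV)
    c,s=np.cos(YAW),np.sin(YAW); d=w[...,:2]-O
    lx=c*d[...,0]+s*d[...,1]; ly=-s*d[...,0]+c*d[...,1]
    m=(hsv[...,0]>15)&(hsv[...,0]<36)&(hsv[...,1]>80)&(abs(lx)<30)&(ly>-340)&(ly<-80)&(w[...,2]>30)&(w[...,2]<100)
    print(n,m.sum())
    if m.sum()<10: continue
    for b in range(-340,-80,20):
        k=m&(ly>=b)&(ly<b+20)
        if k.sum()>3: print(b+10,k.sum(),np.median(lx[k]).round(1),np.median(w[...,2][k]).round(1))
    print("max y",ly[m].max())
print(robot.read_time_s()-t,robot.read_time_s())
cv2.imwrite("pics/s2c.png",cv2.resize(z["p"][:,:,::-1],None,fx=1,fy=1)); z=np.load("s2.npz"); cv2.imwrite("pics/s2c.png",cv2.resize(z["p"][180:400,130:350,::-1],None,fx=2.5,fy=2.5))
E
```

```text
[ 682.40002047 -141.79294708   60.09782471] [np.float64(682.8032363123947), np.float64(-140.42796323109866), 60] 23.999658919173328
s 501
-250 33 -5.3 62.1
-230 76 0.4 62.0
-210 72 1.6 61.3
-190 75 3.0 60.9
-170 75 1.8 60.4
-150 72 2.3 60.8
-130 73 3.2 60.9
-110 23 1.7 61.0
max y -115.28734111347103
t 207
-210 15 -0.4 63.6
-190 49 -3.2 63.1
-170 45 -1.2 63.4
-150 46 -1.6 62.7
-130 47 -0.7 61.6
-110 5 -1.9 61.3
max y -118.59874812803321
1.4000000000000004 9.8167
```

View pics/s2c.png

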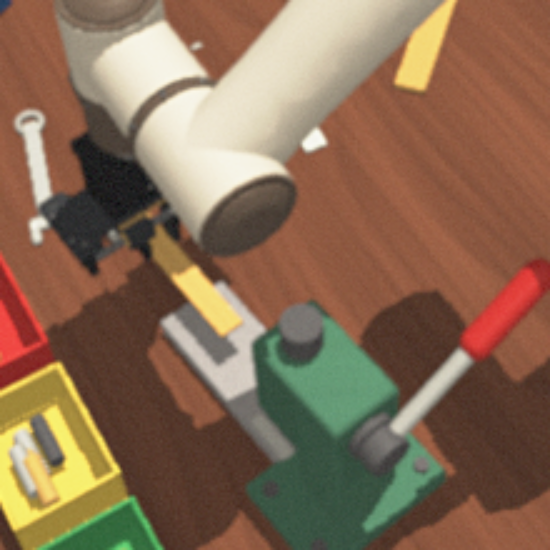

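The strip is level to within about 1 mm and centred to within ±3 mm, so I'll lower it and slide it in.

```bash
python3 - <<'E'
from h import *
from cell import robot
t=robot.read_time_s()
print(robot.line_to(P(0,-240,24),rate=60,until_force=5),robot.read_eef_pos()[2],robot.read_contact_force())
z=robot.read_eef_pos()[2]
print(robot.line_to(P(0,-125,max(24,z+.5)),rate=70,until_force=10),robot.read_eef_pos(),robot.read_contact_force())
print(robot.line_to(P(0,-88,max(24,z+.5)),rate=30,until_force=8),robot.read_eef_pos(),robot.read_contact_force())
d=np.array(robot.read_eef_pos())[:2]-O; c,s=np.cos(YAW),np.sin(YAW); print("press xy",c*d[0]+s*d[1],-s*d[0]+c*d[1],robot.read_gripper_width())
print(robot.read_time_s()-t,robot.read_time_s())
E
```

```text
False 24.075466431525264 [ 1.02288437  0.23181949 -2.1148333 ]
False [668.09887257 -26.78737087  24.53620715] [ 0.86235679 -0.38107457 -1.84568102]
True [664.33839794  -0.67028771  24.15210802] [ 2.2738641  -1.81031602 -1.98059592]
press xy -0.4338955486116376 -99.0284785570203 23.71984043604347
3.4082999999999988 13.225
```

It made contact at press y = -99.0, where -98.5 was predicted for the stop. I'll lower it, release and look.

```bash
python3 - <<'E'
from h import *
from cell import robot
t=robot.read_time_s()
p=np.array(robot.read_eef_pos())
print(robot.line_to([p[0],p[1],22.0],rate=20,until_force=4),robot.read_eef_pos(),robot.read_contact_force())
robot.let_go(); robot.wait(.1); print(robot.read_gripper_width(),robot.read_contact_force())
p=np.array(robot.read_eef_pos())
robot.line_to([p[0],p[1],90],rate=120)
robot.line_to(P(0,-130,260),rate=250); 
robot.reach(P(0,-58,340),orient(YAW)); robot.wait(.2)
z=snap("wrist","w5"); z2=snap("scene","s5")
cv2.imwrite("pics/w5c.png",cv2.resize(z["p"][40:290,180:360,::-1],None,fx=2.4,fy=2.4,interpolation=cv2.INTER_CUBIC))
cv2.imwrite("pics/s5c.png",cv2.resize(z2["p"][260:420,170:370,::-1],None,fx=3,fy=3))
print(robot.read_time_s()-t,robot.read_time_s(),robot.read_contact_force())
E
```

```text
False [ 6.64633008e+02 -6.26008686e-01  2.20400400e+01] [ 0.95071791 -1.86394589 -0.30571435]
86.86678214757902 [-0.6602259   0.03801894  0.18754275]
3.941699999999999 17.1667 [-0.11386521  0.84573187 -0.68480644]
```

View pics/w5c.png

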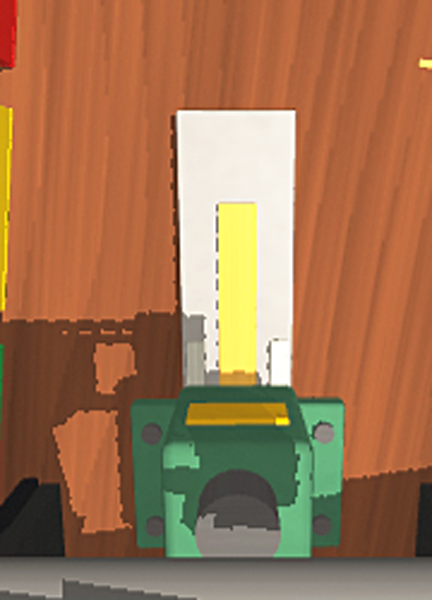

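View pics/s5c.png

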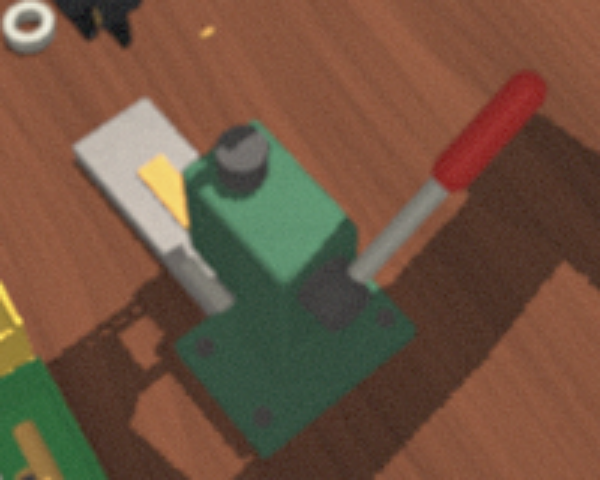

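The strip lies between the guides, with its outer end at crop (237,203) and the bed end at row 110. I'll measure that in mm.

```bash
python3 - <<'E'
from h import *
z=np.load("w5.npz"); hsv=cv2.cvtColor(z["p"],cv2.COLOR_RGB2HSV)
m=cv2.inRange(hsv,(20,120,90),(35,255,255)); m[:, :255]=0; m[:,300:]=0; m[195:]=0
ys,xs=np.where(m>0); print(xs.min(),xs.max(),ys.min(),ys.max())
c,s=np.cos(YAW),np.sin(YAW)
def loc(uv,h): 
    d=world(z,uv,h)[:,:2]-O; return np.c_[c*d[:,0]+s*d[:,1],-s*d[:,0]+c*d[:,1]]
r=cv2.minAreaRect(loc(np.c_[xs,ys],26).astype(np.float32)); print(r,cv2.boxPoints(r).round(1).tolist())
g=((hsv[...,1]<60)&(hsv[...,2]>120)); 
print("bed end",loc([(c0,np.where(g[60:120,c0])[0].min()+59.5) for c0 in (262,275,290)],20))
E
```

```text
271 286 125 194
((-0.7640247344970703, -79.56278228759766), (107.51412963867188, 24.27053451538086), 89.93106079101562) [[-13.0, -133.3000030517578], [11.300000190734863, -133.3000030517578], [11.399999618530273, -25.799999237060547], [-12.800000190734863, -25.799999237060547]]
bed end [[  23.50486221 -189.89296247]
 [   4.15109378 -189.8837973 ]
 [ -18.19074034 -189.86962595]]
```

The strip's outer end is at press y = -133.3 (ideal -134) and it is centred to 0.8 mm. Now the lever.

```bash
python3 - <<'E'
from h import *
from cell import robot
t=robot.read_time_s(); o=orient(YAW-np.pi/2)
print(robot.solve_ik(P(-155,102,320),o),robot.solve_ik(P(-155,102,84),o))
robot.clamp(10)
robot.reach(P(-155,102,310),o); robot.wait(.2); print(robot.read_eef_pos(),P(-155,102,310))
snap("scene","s6"); print(robot.read_gripper_width())
f0=np.array(robot.read_contact_force())
print(robot.line_to(P(-155,102,240),rate=80,until_force=25),robot.read_eef_pos()[2],np.array(robot.read_contact_force())-f0)
print(robot.read_time_s()-t,robot.read_time_s())
snap("scene","s7"); z=np.load("s7.npz"); cv2.imwrite("pics/s7c.png",cv2.resize(z["p"][200:420,200:440,::-1],None,fx=2.5,fy=2.5))
E
```

```text
[ 0.66729832  0.14316003 -0.07978014  0.         -1.34785616 -2.10981295] [ 0.66729832  0.35350264 -0.43811856  0.         -0.77917513 -2.10981295]
[485.55077298 178.8108299  309.91521179] [np.float64(485.32473164714776), np.float64(178.93271092146205), 310]
0.5647756515357851
False 240.61525560571323 [ 0.13017836 -1.37280619  3.79002861]
4.491600000000002 21.6583
```

View pics/s7c.png

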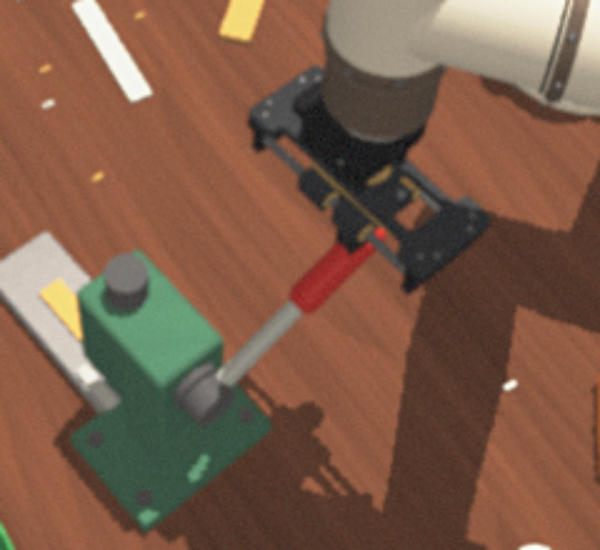

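The fingers are on the red handle (crop about (355,235)) with 3.8 N of force, and the lever is moving. I'll push on to the stop.

```bash
python3 - <<'E'
from h import *
from cell import robot
t=robot.read_time_s()
F=lambda: np.round(robot.read_contact_force(),1)
print(robot.line_to(P(-155,102,110),rate=80,until_force=25),robot.read_eef_pos()[2],F())
for zt in (98,94,92,90,88,86,84):
    h=robot.line_to(P(-155,102,zt),rate=25,until_force=14); print(zt,h,robot.read_eef_pos()[2].round(2),F())
    if F()[2]>22: break
robot.wait(.3); print(robot.read_eef_pos(),F())
snap("scene","s8"); z=np.load("s8.npz"); cv2.imwrite("pics/s8c.png",cv2.resize(z["p"][200:420,200:440,::-1],None,fx=2.5,fy=2.5))
print(robot.read_time_s()-t,robot.read_time_s())
E
```

```text
False 112.67421946421213 [ 3.2 -3.6 11.8]
98 False 101.01 [ 2.8 -0.7 12.3]
94 False 97.88 [ 0.9 -1.4 17. ]
92 False 97.29 [-1.6 -2.3 25.2]
[490.1980423  181.40904405  97.3015121 ] [-0.9 -1.  24.3]
3.3166999999999973 25.025
```

View pics/s8c.png

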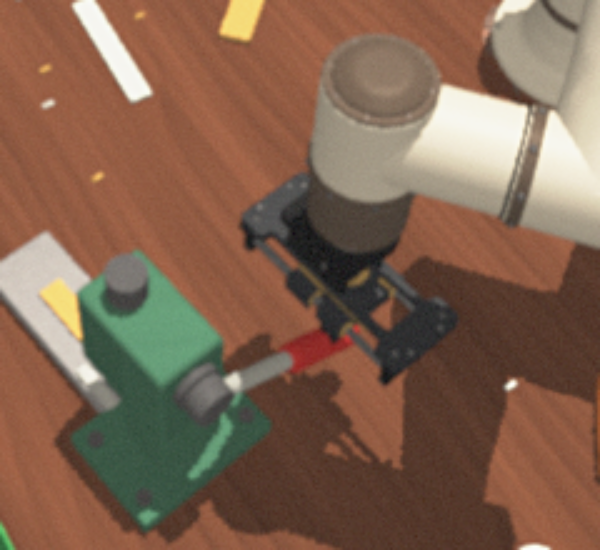

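Stiffness rose sharply at z 97.3, with force going from 17 to 25 N over 0.6 mm. The inner pad edge touching the sloping handle would explain 97 instead of 91. I'll check the lever angle from depth before releasing.

```bash
python3 - <<'E'
from h import *
c,s=np.cos(YAW),np.sin(YAW)
def ana(tag):
    z=np.load(tag+".npz"); H,W=z["d"].shape; yy,xx=np.mgrid[:H,:W]; w=world(z,np.c_[xx.ravel(),yy.ravel()]).reshape(H,W,3)
    hsv=cv2.cvtColor(z["p"],cv2.COLOR_RGB2HSV); d=w[...,:2]-O; lx=c*d[...,0]+s*d[...,1]; ly=-s*d[...,0]+c*d[...,1]
    red=((hsv[...,0]<5)|(hsv[...,0]>174))&(hsv[...,1]>160)&(lx<-80)&(lx>-215)&(abs(ly-105)<30)&(w[...,2]>45)
    rod=(hsv[...,1]<90)&(lx<-45)&(lx>-105)&(abs(ly-105)<25)&(w[...,2]>60)&(w[...,2]<260)
    for n,m in (("red",red),("rod",rod)):
        X,Z=lx[m],w[...,2][m]
        if len(X)>8:
            vx,vy,x0,y0=cv2.fitLine(np.c_[X,Z].astype(np.float32),cv2.DIST_HUBER,0,.01,.01).ravel()
            print(tag,n,len(X),"slope ang",np.arctan(-vy/vx).round(3),"mean",X.mean().round(1),Z.mean().round(1),ly[m].mean().round(1))
for t in ("s5","s7","s8"): ana(t)
E
```

```text
s5 red 605 slope ang 0.484 mean -129.8 241.4 105.9
s5 rod 180 slope ang 0.514 mean -66.1 202.1 103.9
s7 red 411 slope ang 0.331 mean -126.4 220.5 106.9
s7 rod 196 slope ang 0.381 mean -68.8 193.1 104.0
s8 red 235 slope ang -0.57 mean -120.0 102.3 108.0
s8 rod 137 slope ang -0.508 mean -68.2 127.2 104.4
```

The lever reads -0.51 to -0.57 rad with 25 N against the stop, so it is fully down. I'll release it upwards.

```bash
python3 - <<'E'
from h import *
from cell import robot
t=robot.read_time_s()
robot.line_to(P(-155,102,320),rate=110); robot.wait(.1)
print(robot.read_eef_pos(),np.round(robot.read_contact_force(),1))
robot.reach(P(0,-58,345),orient(YAW)); robot.wait(.2)
z=snap("wrist","w9"); snap("scene","s9"); snap("top","t9")
cv2.imwrite("pics/w9c.png",cv2.resize(z["p"][40:290,180:360,::-1],None,fx=2.4,fy=2.4,interpolation=cv2.INTER_CUBIC))
hsv=cv2.cvtColor(z["p"],cv2.COLOR_RGB2HSV)
m=cv2.inRange(hsv,(20,120,90),(35,255,255)); m[:, :255]=0; m[:,300:]=0; m[195:]=0
ys,xs=np.where(m>0); c,s=np.cos(YAW),np.sin(YAW)
d=world(z,np.c_[xs,ys],26)[:,:2]-O; r=cv2.minAreaRect(np.c_[c*d[:,0]+s*d[:,1],-s*d[:,0]+c*d[:,1]].astype(np.float32)); print(cv2.boxPoints(r).round(1).tolist())
z=np.load("s9.npz"); H,W=z["d"].shape; yy,xx=np.mgrid[:H,:W]; w=world(z,np.c_[xx.ravel(),yy.ravel()]).reshape(H,W,3)
hsv=cv2.cvtColor(z["p"],cv2.COLOR_RGB2HSV); d=w[...,:2]-O; lx=c*d[...,0]+s*d[...,1]; ly=-s*d[...,0]+c*d[...,1]
rod=(hsv[...,1]<90)&(lx<-45)&(lx>-105)&(abs(ly-105)<25)&(w[...,2]>60)&(w[...,2]<260)
v=cv2.fitLine(np.c_[lx[rod],w[...,2][rod]].astype(np.float32),cv2.DIST_HUBER,0,.01,.01).ravel(); print("rod",rod.sum(),np.arctan(-v[1]/v[0]),lx[rod].mean(),w[...,2][rod].mean())
print(robot.read_time_s()-t,robot.read_time_s(),np.round(robot.read_contact_force(),1))
E
```

```text
[485.20781677 178.86057494 319.64942126] [-0.1 -0.8 -0.1]
[[-12.899999618530273, -24.700000762939453], [-12.100000381469727, -133.8000030517578], [11.699999809265137, -133.6999969482422], [10.899999618530273, -24.5]]
rod 182 0.52370495 -66.08737280756905 202.20005836577377
4.366700000000002 29.3917 [-0.7 -0.4  0.4]
```

View pics/w9c.png

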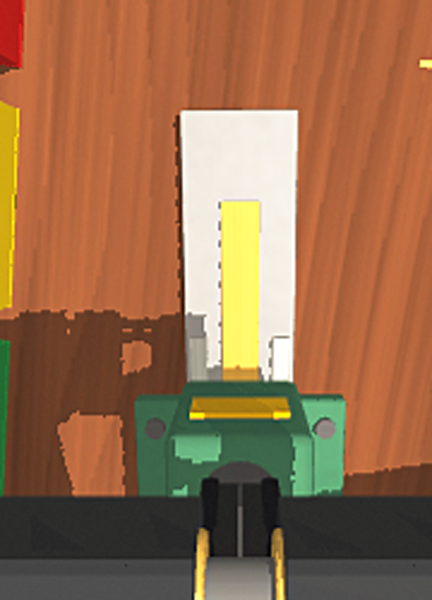

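View pics/s9.png

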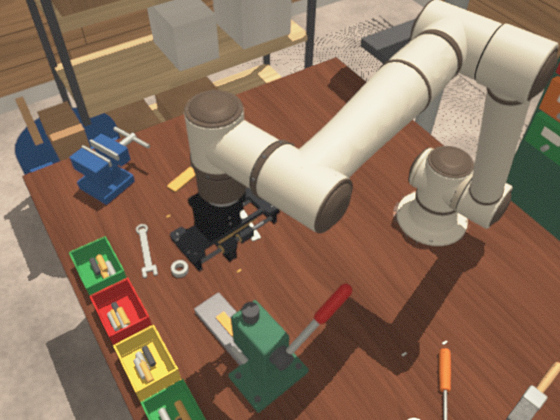

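The lever is back up at 0.52 rad above level. The strip's outer end is at y = -133.8 and the robot touches nothing, so I'm handing in.

```bash
python3 -c "
from cell import robot
robot.hand_in(); print(robot.read_time_s())"
```

```text
the job is handed in; nothing more can be done
the job is handed in; nothing more can be done
```

I loaded the brass strip into the press, pushed the lever down to its stop and let it spring back up, then handed the job in at about 29 s. The strip I used was the smallest yellow bar, which measured 159 x 26 mm.

**Strip:** I slid it in until it touched the back stop, lowered it and let go. After the lever stroke it was still lying between the guides, centred to about 1 mm. Its outer end was at press y = -133.8 mm, against -134 mm when touching the stop.

**Lever:** At the bottom the lever read -0.51 to -0.57 rad, with the force rising sharply to 25 N. It then came back to about 0.52 rad above level, which is its rest position. The robot was clear of everything at the end.

**Checks that disagreed:**
- **Fixed cameras:** they differed from each other by up to 9 mm, so I relied on the wrist camera, whose readings matched the given sizes.
- **Fingertip height at the stop:** it was 97 mm instead of the stated 91 mm. I put this down to the pad's edge resting on the sloping handle. The lever angle and the force both showed it was at the stop.

I never touched the aluminium strip. It was mostly hidden by the gripper in the last scene picture, so I did not measure its position again.

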